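# Take the dry cup off the drying plate

### The job

Both drying plates are switched on; one holds a dark, still damp cup and the other a pale cup that has dried. First switch off the plate under the pale, dry cup, then slide its round wooden bat (board), with the cup left standing on it and without lifting either, along the bench until the bat lies wholly on the cork mat. Leave the damp cup and its bat where they are with their plate switched on, and do not disturb the other things on the bench.

Things in the scene. Friction and masses are not known exactly. Their poses are not given: they have to be found in the camera images.
- station_left: drying station on the robot's left: dark steel warming plate 150 x 150 mm with a bright rim, flush with the bench (things slide over it freely); behind it a white switch box 50 x 50 mm, 42 mm high. Origin: plate centre at bench height, z up; the box centre lies 125 mm along +x (away from the robot at yaw 0). Fixed.
- station_right: drying station on the robot's right: dark steel warming plate 150 x 150 mm with a bright rim, flush with the bench (things slide over it freely); behind it a white switch box 50 x 50 mm, 42 mm high. Origin: plate centre at bench height, z up; the box centre lies 125 mm along +x (away from the robot at yaw 0). Fixed.
- lever_left (a joint): toggle switch of the left station: steel stick with an orange grip (22 mm thick, ending 66 mm from the pivot), pivoted on the middle of its box top, 42 mm above the bench, swinging sideways. 0 = off: leans 0.6 rad to the station's -y (robot's right, red mark); 1.2 = on: leans 0.6 rad to +y (robot's left, green mark). Past 0.6 it falls home by itself; 2 N moves it.
- lever_right (a joint): toggle switch of the right station: steel stick with an orange grip (22 mm thick, ending 66 mm from the pivot), pivoted on the middle of its box top, 42 mm above the bench, swinging sideways. 0 = off: leans 0.6 rad to the station's -y (robot's right, red mark); 1.2 = on: leans 0.6 rad to +y (robot's left, green mark). Past 0.6 it falls home by itself; 2 N moves it.
- lever_left_tip (a point): point in the orange grip of the left station's switch, 60 mm from the pivot along the stick
- lever_right_tip (a point): point in the orange grip of the right station's switch, 60 mm from the pivot along the stick
- mat: round cork mat, 180 mm across, lying between the two plates, flush with the bench (things slide onto it freely). Origin: its centre, at bench height. Fixed.
- bat_dry: round pale wooden bat (board), 140 mm across, 22 mm thick, about 0.2 kg, carrying the pale, dry cup and lying flat on one of the two warming plates. Origin: centre of the underside, z up. Loose.
- bat_damp: round pale wooden bat (board), 140 mm across, 22 mm thick, about 0.2 kg, carrying the dark brown, damp cup and lying flat on one of the two warming plates. Origin: centre of the underside, z up. Loose.
- cup_dry: pale cream (clay that has dried) cup, 60 mm across the rim, 50 mm high, narrower at the foot, open on top, standing loose near the middle of its bat. Origin: centre of the underside, z up.
- cup_damp: dark brown (clay still damp) cup, 60 mm across the rim, 50 mm high, narrower at the foot, open on top, standing loose near the middle of its bat. Origin: centre of the underside, z up.
- glaze_jar: white jar with a blue cap, 64 mm across, 85 mm high, beyond the mat. Origin: centre of underside. Bystander.
- brush: brush, 160 mm long, lying beyond the mat. Bystander.
- spatula: spatula, 200 mm long, lying at the robot's left. Bystander.
- red_bowl: red bowl, 110 mm across, 50 mm high, at the robot's right. Bystander.
- bottle: clear bottle with a yellow cap, 60 mm across, 160 mm high, far right. Bystander.
- white_cup: white cup, 66 mm across, 75 mm high, far left. Bystander.
Mind the look-alikes: they are no part of the job. Leave any blue look-alike of the bat_dry alone.

How it is judged:
On the way, in this order (a step that is already met when the one before it is completed fails the run):
1. the switch of the plate under the dry cup is off while the bat still lies on that plate (((horizontal distance between bat_damp and station_right below 0.06 m and value of joint lever_left below 0.2 rad and horizontal distance between bat_dry and station_left below 0.04 m) or (horizontal distance between bat_damp and station_left below 0.06 m and value of joint lever_right below 0.2 rad and horizontal distance between bat_dry and station_right below 0.04 m))), for 0.2 s.
2. the dry cup's bat lies wholly on the cork mat (horizontal distance between bat_dry and mat below 0.021 m and angle between cup_dry's own z axis and vertical below 0.1 rad and horizontal distance between cup_dry and bat_dry below 0.035 m and height (world z) of cup_dry above 0.017 m), for 0.2 s.
At the end, for the whole second after the job is handed in: Dry cup's bat flat and at rest within 21 mm of the mat's centre, its cup upright on it within 35 mm of its centre; the switch of the plate it left off (< 0.2); the damp cup upright on its bat, that bat within 25 mm of its plate's centre, and that plate's switch on (> 1.0) (all of step 2 and height (world z) of bat_dry below 0.005 m and angle between bat_dry's own z axis and vertical below 0.05 rad and linear speed of each of bat_dry, cup_dry below 0.02 m/s and angle between cup_damp's own z axis and vertical below 0.1 rad and horizontal distance between cup_damp and bat_damp below 0.035 m and ((horizontal distance between bat_damp and station_right below 0.06 m and value of joint lever_left below 0.2 rad and value of joint lever_right above 1 rad and horizontal distance between bat_damp and station_right below 0.025 m) or (horizontal distance between bat_damp and station_left below 0.06 m and value of joint lever_right below 0.2 rad and value of joint lever_left above 1 rad and horizontal distance between bat_damp and station_left below 0.025 m))); the robot touches nothing.
It fails at once if the switch of the damp cup's plate is moved out of on ((horizontal distance between bat_damp and station_right below 0.06 m and value of joint lever_right below 0.9 rad) or (horizontal distance between bat_damp and station_left below 0.06 m and value of joint lever_left below 0.9 rad)).
It fails at once if the damp cup or its bat is shifted by more than 15 mm (distance of any of bat_damp, cup_damp from where it was at the start of the episode above 0.015 m).
It fails at once if the dry cup is tipped by more than 0.35 rad (angle between cup_dry's own z axis and vertical above 0.35 rad).
It fails at once if the dry cup or its bat is lifted by more than 13 mm (height (world z) of bat_dry above 0.013 m or height (world z) of cup_dry above 0.035 m).
It fails at once if a bystander is shifted by more than 30 mm (distance of any of glaze_jar, brush, spatula, red_bowl, bottle, white_cup from where it was at the start of the episode above 0.03 m).
It also fails if it takes over 56 s, if anything falls off the work surface, if the arm or the gripper's body presses on something with over 40 N, if the wrist force passes 120 N, or if a joint passes its speed limit or range.

### The arm

A 6-joint arm with a two-finger parallel gripper is mounted at the origin on the work surface. World frame = base frame: x ahead of the robot, y to its left, z up, the work surface at z = 0. Lengths are in m, angles in rad, forces in N, time in s.
With the tool pointing down it reaches from about 0.35 to 0.775 m from the base axis. Payload 5.5 kg.
Tool frame: the origin (TCP) lies midway between the tips of the shut fingers; the grasp point (between the pads) lies 19 mm behind it; z points along the fingers, y is the line along which they close (so a half turn about z gives the same grasp; the last joint's range is limited). The gripper opens to 85 mm and grips with 20 to 120 N. Pads are 22 mm wide; open, the fingers measure 114 mm over their backs; the gripper's body (76 mm by 85 mm) begins 54 mm behind the grasp point. The pads swing forward as they close: fully open they stand 13 mm farther back than shut.
Start: joints at [-1.363, 0.313, 0.046, 1.304, 0, 1.431], TCP at [0.196, -0.541, 0.231] pointing down, gripper open.
Joint ranges: [-2.76, 2.76], [-0.86, 1.69], [-1.03, 1.26], [-2.2, 2.34], [-1.47, 1.5], [-3.14, 3.14]. Speed limits (rad/s): [2.57, 2.57, 3.14, 3.14, 3.14, 3.14].

### API

Orientations are given as a unit quaternion [w, x, y, z].
In Python, from workcell import get_state, read_camera, camera_info, hand_in, recognise gives the robot as it stands.
- The arm moves only by the tool arm_command, never from a script. Its argument "moves" is one flat list of numbers, 7 for each row, row after row: the opening, from -1 (shut) to 1 (fully open), then the shift along the tool's x, y, z in mm, then the turn, a rotation vector about the tool's x, y, z in rad. A call has 1 to 8 rows; each row shifts and turns the commanded pose from where the row before left it, along the tool's axes as they then stand; what a row does not reach is not made up. A row lasts 1/8 s, in which the tool goes at most 62.5 mm and 10.7 degrees, less where a joint would pass 70% of its speed; a pose out of reach is approached as far as the arm can. A call with a gripper value outside its range is refused whole. The fingers move at their own pace and stop on an object; "newtons" is the grip in N (left out, the last holds). Time passes only in rows, so rows that do not move let the fingers close. It gives the time, the measured TCP pose, the force, the opening and the grip force at its end, in the units of the state.
- get_state(): the state, without advancing time (a new reading comes with each control period).
- read_camera(name): name is "scene" or "top" or "wrist"; returns (picture, depth): 384x512x3 uint8, blue, green, red; 384x512 float32, m along the optical axis (not along the pixel's ray), 0 where there is no reading.
- camera_info(name): a dict with "fovy" (degrees; the focal length in pixels is half the picture's height over the tangent of half this angle, whatever the lens; pixels are square), "cx", "cy" (the principal point, pixels), "eye" and "orientation" of the camera in the world; the wrist camera has in their place "tool_from_camera" (4x4, takes a point from camera to tool coordinates, whose origin is the TCP and whose axes are the flange's). Camera axes: x right, y down, z forward; pixel columns grow to the right and rows downward; lengths in m; the calibration is good to about 2 mm. The wrist camera is an equidistant fisheye: a pixel r from the principal point sees the ray r / f radians off the axis. A picture is of the moment at which its call begins: read the wrist's pose just before it. camera_info takes no time and is no camera call.
- hand_in(): hands the job in; it is judged then, once.
Trained networks look in the newest picture that a camera, given by its name, has taken for a name from the list of things; names that differ only in an ending like _2 or _b are one class to them, and where a whole thing is asked for, a point or a joint stands for the part that bears it (a point fixed in the world has none). Each returns a list of dicts, best first, with "confidence" (0 to 1); they miss things now and then, are a little off and sometimes report something else, mostly with a low value. They report only what shows in the picture. A call takes as long as a camera call. They do not tell look-alikes from the thing itself.
- recognise(camera, label): "point" ([column, row] in pixels, amid what is visible of it).
The state is a dict: "clock": time; "joint_pos": joint angles; "qvel": joint speeds; "tau": joint torques, N m; "tcp_pos": TCP position; "orientation": TCP orientation; "wrist_force": force on the tool from outside, world axes, zero at the start; "ft_torque": the same for the moment, N m; "finger_gap": finger opening in m; "grip_force": force on a finger pad.
Only numpy, scipy, OpenCV 4.12 (cv2) and the standard library are available. Lean on these libraries where they do the work, as an engineer would, in place of code of your own. Each camera call takes 0.05 s, during which the arm holds its last target. There are 200 camera calls.

## Working session

There is one attempt and no reset: what is moved stays moved. The work goes in short steps, Python scripts to look and compute and a tool call to move; the robot and the scene stay as the last step left them, time stands still between calls to the robot, and variables do not carry over. Pictures are saved under pics/ and viewed, at most 10 in all, crops included, and the job is handed in when it is done.

Besides the shell and the picture viewer there is one more tool, called after ">>>" as a command line: name --argument value ..., lists and objects as JSON in quotes. arm_command: Moves the arm, as the interface text tells. Its arguments: {"type":"object","properties":{"moves":{"type":"array"},"newtons":{"type":"number"}},"required":["moves"]}

```bash
mkdir -p pics; cat > h.py <<'E'
import numpy as np, cv2
from scipy.spatial.transform import Rotation as R
from workcell import *
def ray(cam,p):
    i=camera_info(cam); f=192/np.tan(np.radians(i["fovy"])/2)
    q=i["orientation"]; M=R.from_quat([q[1],q[2],q[3],q[0]]).as_matrix()
    return np.array(i["eye"]), M@np.array([(p[0]-i["cx"])/f,(p[1]-i["cy"])/f,1])
def atz(cam,p,z):
    e,d=ray(cam,p); return e+d*(z-e[2])/d[2]
def dep(cam,p,D):
    e,d=ray(cam,p); return e+d*D[int(round(p[1])),int(round(p[0]))]
E
python3 - <<'E'
from h import *
print({k:v for k,v in get_state().items()})
for c in("scene","top"):
    im,D=read_camera(c); cv2.imwrite(f"pics/{c}.png",im); np.save(c+"D.npy",D); print(camera_info(c))
    for n in["station_left","station_right","lever_left","lever_right","lever_left_tip","lever_right_tip","mat","bat_dry","bat_damp","cup_dry","cup_damp","glaze_jar"]:
        for r in recognise(c,n)[:3]: print(c,n,np.round(r["point"],0),round(r["confidence"],2),np.round(dep(c,r["point"],D),3))
E
```

```text
{'clock': 0.0, 'joint_pos': array([-1.36259087e+00,  3.14033199e-01,  4.50021343e-02,  1.30362695e+00,
       -6.59826257e-06,  1.43120060e+00]), 'qvel': array([-0.00211095, -0.00190295,  0.00019192,  0.00100259,  0.00091587,
        0.00105836]), 'tau': array([-3.92864576e-04, -4.80628610e+01,  2.98532850e+01,  1.94053422e-02,
       -1.68742554e-04,  4.24206888e-06]), 'tcp_pos': array([ 0.19586265, -0.54006901,  0.2303997 ]), 'orientation': array([-9.30182934e-04,  9.84916932e-01,  1.73025345e-01, -3.52233937e-05]), 'wrist_force': array([-0.29447843,  0.17843847, -0.12081439]), 'ft_torque': array([ 0.01737752,  0.00940184, -0.02650057]), 'grip_force': 0.0, 'finger_gap': 0.08532713799617352}
{'fovy': 51.020186027540085, 'cx': 251.29068608564052, 'cy': 198.08840337029233, 'eye': array([1.18388637, 0.8443456 , 0.79547035]), 'orientation': array([-0.17264262,  0.30941268,  0.82706835, -0.43636712])}
scene station_left [271. 255.] 0.66 [0.576 0.258 0.035]
scene station_right [167. 194.] 0.78 [ 0.635 -0.189  0.041]
scene lever_left [275. 241.] 0.56 [0.575 0.27  0.094]
scene lever_right [
[... 986 characters left out ...]
.445 -0.519  0.006]
top station_left [246. 131.] 0.34 [0.693 0.076 0.02 ]
top station_right [313. 163.] 0.62 [ 0.57  -0.177  0.008]
top lever_left [197. 159.] 0.36 [0.573 0.254 0.094]
top lever_right [316. 143.] 0.57 [ 0.626 -0.18   0.098]
top lever_right_tip [197. 179.] 0.63 [0.513 0.261 0.003]
top mat [266. 197.] 0.75 [0.442 0.002 0.012]
top bat_dry [216. 198.] 0.88 [0.438 0.191 0.021]
top bat_dry [186. 254.] 0.85 [0.234 0.298 0.023]
top bat_dry [324. 228.] 0.83 [ 0.325 -0.209  0.02 ]
top bat_damp [327. 186.] 0.72 [ 0.478 -0.227  0.021]
top cup_dry [205. 192.] 0.48 [0.457 0.229 0.033]
top cup_damp [326. 176.] 0.65 [ 0.515 -0.222  0.033]
top glaze_jar [283. 126.] 0.57 [ 0.693 -0.061  0.088]
```

View pics/top.png

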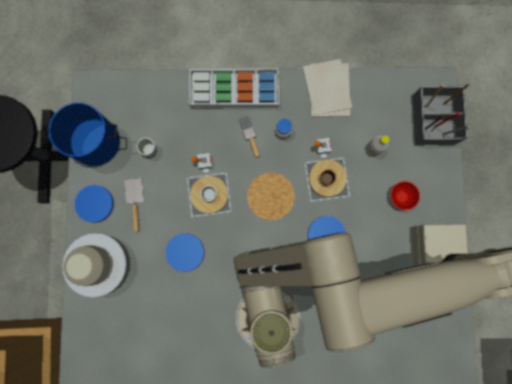

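View pics/scene.png

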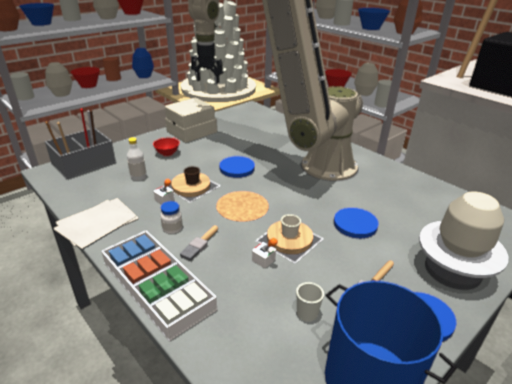

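Candidates for bat_dry (top view): the wooden bat with the pale cup at (209,195), the wooden bat with the dark cup at (328,178), and blue look-alike discs at (94,203), (185,252) and (327,229). I choose the left one at (209,195). Next is a crop check and a precise measurement.

```bash
python3 - <<'E'
from h import *
t=cv2.imread("pics/top.png"); s=cv2.imread("pics/scene.png")
a=cv2.resize(t[140:225,170:300],None,fx=4.6,fy=4.6,interpolation=cv2.INTER_CUBIC)[:,:598]
b=cv2.resize(s[200:275,230:330],None,fx=4,fy=4,interpolation=cv2.INTER_CUBIC)
w=np.zeros((600,800,3),np.uint8); w[:300,:400]=b; 
a2=cv2.resize(a,(459,300)); w[300:600,:459]=a2
w[:300,400:]=cv2.resize(t[130:205,275:375],(400,300),interpolation=cv2.INTER_CUBIC)
cv2.imwrite("pics/crop.png",w)
for c,im in(("top",t),("scene",s)):
    D=np.load(c+"D.npy"); hsv=cv2.cvtColor(im,cv2.COLOR_BGR2HSV)
    H,S,V=[hsv[...,k].astype(int) for k in range(3)]
    # world xyz map
    i=camera_info(c); f=192/np.tan(np.radians(i["fovy"])/2); q=i["orientation"]
    u,v=np.meshgrid(np.arange(512),np.arange(384)); d=np.stack([(u-i["cx"])/f,(v-i["cy"])/f,np.ones_like(u)],-1)*D[...,None]
    W=d@R.from_quat([q[1],q[2],q[3],q[0]]).as_matrix().T+i["eye"]
    wood=(H>8)&(H<28)&(S>60)&(V>110)
    n,l,st,ce=cv2.connectedComponentsWithStats(wood.astype(np.uint8))
    for k in range(1,n):
        if st[k,4]>150:
            P=W[l==k]; 
            z=np.median(P[:,2]); 
            if z>.1 or P[:,0].max()>.75: continue
            cn,_=cv2.findContours((l==k).astype(np.uint8),0,2); hull=cv2.convexHull(cn[0])[:,0]
            hp=np.array([atz(c,p,z)[:2] for p in hull]).astype(np.float32)
            (cx,cy),r=cv2.minEnclosingCircle(hp)
            print(c,"wood",ce[k].round(),"z",z.round(4),"circ",round(cx,4),round(cy,4),round(r,4), "med",np.median(P,0).round(3))
    org=(H>3)&(H<14)&(S>150)&(V>130)
    n,l,st,ce=cv2.connectedComponentsWithStats(org.astype(np.uint8))
    for k in range(1,n):
        P=np.median(W[l==k],0)
        if st[k,4]>5 and .3<P[0]<.7 and abs(P[1])<.35: print(c,"orange",ce[k].round(1),st[k,4],P.round(3),"atz.09",atz(c,ce[k],.09).round(3))
    # cups & boxes by height
    for nm,(x0,x1,y0,y1),z0,z1 in(("cupL",(.37,.52,.12,.27),.06,.085),("cupR",(.43,.6,-.3,-.13),.06,.085),("boxL",(.53,.64,.16,.34),.036,.048),("boxR",(.57,.69,-.28,-.1),.036,.048),("jar",(.63,.78,-.15,.05),.07,.1),("brush",(.55,.8,-.03,.15),.006,.03)):
        m=(W[...,0]>x0)&(W[...,0]<x1)&(W[...,1]>y0)&(W[...,1]<y1)&(W[...,2]>z0)&(W[...,2]<z1)
        P=W[m]
        if len(P): print(c,nm,len(P),P.min(0).round(3),P.max(0).round(3))
E
```

```text
top wood [327. 178.] z 0.0226 circ 0.5115 -0.2285 0.0718 med [ 0.51  -0.229  0.023]
top wood [270. 196.] z 0.0017 circ 0.4463 -0.0146 0.0916 med [ 0.446 -0.014  0.002]
top wood [209. 195.] z 0.0227 circ 0.4534 0.2159 0.0718 med [0.448 0.214 0.023]
top wood [ 36. 345.] z -0.4162 circ -0.2117 1.068 0.1632 med [-0.121  0.984 -0.416]
top wood [  2. 366.] z -0.084 circ -0.1815 0.9994 0.0585 med [-0.176  0.997 -0.084]
top orange [315.7 142.7] 6 [ 0.629 -0.177  0.094] atz.09 [ 0.63  -0.178  0.09 ]
top cupL 71 [0.425 0.188 0.062] [0.481 0.243 0.079]
top cupR 76 [ 0.479 -0.249  0.061] [ 0.536 -0.192  0.081]
top boxL 119 [0.551 0.21  0.036] [0.605 0.263 0.048]
top boxR 103 [ 0.604 -0.239  0.036] [ 0.659 -0.186  0.048]
top jar 190 [ 0.668 -0.09   0.071] [ 0.726 -0.035  0.099]
top brush 746 [ 0.552 -0.029  0.006] [0.794 0.149 0.03 ]
scene orange [167.4 181.5] 23 [ 0.634 -0.178  0.094] atz.09 [ 0.631 -0.184  0.09 ]
scene orange [272.5 241.7] 36 [0.582 0.267 0.092] atz.09 [0.579 0.264 0.09 ]
scene cupL 149 [0.424 0.183 0.06 ] [0.485 0.242 0.074]
scene cupR 97 [ 0.481 -0.253  0.06 ] [ 0.539 -0.19   0.074]
scene boxL 189 [0.553 0.207 0.036] [0.608 0.26  0.047]
scene boxR 110 [ 0.609 -0.24   0.037] [ 0.662 -0.187  0.047]
scene jar 217 [ 0.667 -0.091  0.07 ] [ 0.727 -0.036  0.087]
scene brush 480 [ 0.597 -0.019  0.006] [0.797 0.149 0.03 ]
```

View pics/crop.png

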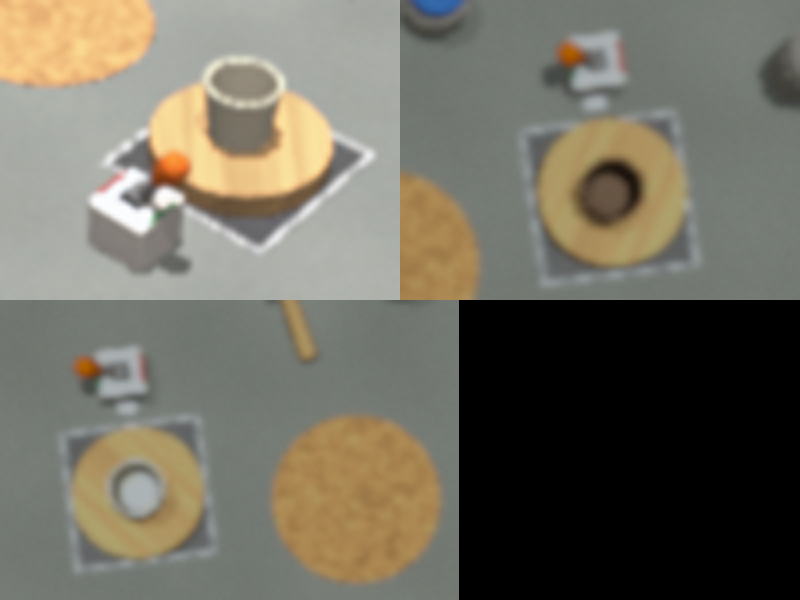

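The crop shows the pale cup on the left bat, with the lever's orange grip leaning left (on). The right station has the dark cup and its switch is also on. Now turn the tool and travel, with the fingers shut.

>>> arm_command --moves '[-1, 0, 0, 0, 0, 0, -0.1747, -1, 0, 0, 0, 0, 0, -0.1747, -1, 0, 0, 0, 0, 0, -0.1747, -1, 0, 0, 0, 0, 0, -0.1747, -1, 0, 0, 0, 0, 0, -0.1747, -1, 0, 0, 0, 0, 0, -0.1747, -1, 0, 0, 0, 0, 0, -0.1747]' --newtons 30

```text
clock: 2.17
tcp_pos: [0.196, -0.5406, 0.2313]
orientation: [0.0, 0.705, 0.709, -0.0]
wrist_force: [-0.5, -0.1, -0.6]
finger_gap: -0.0
grip_force: 0.0
```

>>> arm_command --moves '[-1, 55, 24, 0, 0, 0, 0, -1, 55, 24, 0, 0, 0, 0, -1, 55, 24, 0, 0, 0, 0, -1, 55, 24, 0, 0, 0, 0, -1, 55, 24, 0, 0, 0, 0, -1, 55, 24, 0, 0, 0, 0, -1, 55, 24, 0, 0, 0, 0, -1, 55, 24, 0, 0, 0, 0]'

```text
clock: 3.18
tcp_pos: [0.3886, -0.0989, 0.2317]
orientation: [0.001, 0.707, 0.707, 0.0]
wrist_force: [0.6, -0.3, 1.6]
finger_gap: 0.0002
grip_force: 0.0
```

>>> arm_command --moves '[-1, 55, 24, 0, 0, 0, 0, -1, 55, 24, 0, 0, 0, 0, -1, 55, 24, 0, 0, 0, 0, -1, 55, 24, 0, 0, 0, 0, -1, 55, 24, 0, 0, 0, 0, -1, 55, 24, 0, 0, 0, 0, -1, 55, 24, 0, 0, 0, 0, -1, 55, 24, 0, 0, 0, 0]'

```text
clock: 4.18
tcp_pos: [0.5807, 0.3413, 0.2313]
orientation: [0.0, 0.707, 0.707, 0.0]
wrist_force: [1.5, -0.5, -0.2]
finger_gap: -0.0
grip_force: 0.0
```

>>> arm_command --moves '[-1, 0, 0, 51, 0, 0, 0, -1, 0, 0, 51, 0, 0, 0, -1, 0, 0, 51, 0, 0, 0, -1, 0, 0, 0, 0, 0, 0]'

```text
clock: 4.68
tcp_pos: [0.5763, 0.3378, 0.0733]
orientation: [-0.002, 0.707, 0.707, -0.005]
wrist_force: [-0.8, -0.8, 0.3]
finger_gap: 0.0
grip_force: 0.0
```

>>> arm_command --moves '[-1, -15, 0, 0, 0, 0, 0, -1, -15, 0, 0, 0, 0, 0, -1, -15, 0, 0, 0, 0, 0, -1, -15, 0, 0, 0, 0, 0, -1, -15, 0, 0, 0, 0, 0, -1, -15, 0, 0, 0, 0, 0, -1, -13, 0, 0, 0, 0, 0, -1, 0, 0, 0, 0, 0, 0]'

```text
clock: 5.68
tcp_pos: [0.5798, 0.235, 0.0779]
orientation: [-0.0, 0.708, 0.706, -0.001]
wrist_force: [-0.7, 0.1, 0.2]
finger_gap: 0.0002
grip_force: 0.0
```

>>> arm_command --moves '[-1, 30, 0, 0, 0, 0, 0, -1, 40, 0, 0, 0, 0, 0, -1, 40, 0, 0, 0, 0, 0, -1, 0, 0, 0, 0, 0, 0]'

```text
clock: 6.18
tcp_pos: [0.5794, 0.3494, 0.0777]
orientation: [-0.0, 0.706, 0.709, 0.0]
wrist_force: [1.0, 0.2, -0.1]
finger_gap: 0.0002
grip_force: 0.0
```

```bash
python3 - <<'E'
from h import *
im,D=read_camera("scene"); s=get_state(); print(s["clock"],s["tcp_pos"],s["wrist_force"])
cv2.imwrite("pics/s2.png",cv2.resize(im[150:300,150:370],None,fx=3.5,fy=3.5,interpolation=cv2.INTER_CUBIC))
hsv=cv2.cvtColor(im,cv2.COLOR_BGR2HSV).astype(int);H,S,V=hsv[...,0],hsv[...,1],hsv[...,2]
n,l,st,ce=cv2.connectedComponentsWithStats(((H>3)&(H<14)&(S>150)&(V>130)).astype(np.uint8))
for k in range(1,n):
    if st[k,4]>5: print(ce[k].round(1),st[k,4],atz("scene",ce[k],.09).round(3))
E
```

```text
6.225 [0.57942154 0.34778514 0.07765505] [-0.01644699 -0.46355865  0.21418168]
[167.2 182. ] 23 [ 0.633 -0.182  0.09 ]
[256.5 233.7] 43 [0.589 0.21  0.09 ]
[160.  257.7] 150 [0.842 0.123 0.09 ]
[147.3 264.3] 184 [0.879 0.123 0.09 ]
[133.4 271.2] 195 [0.917 0.122 0.09 ]
```

View pics/s2.png

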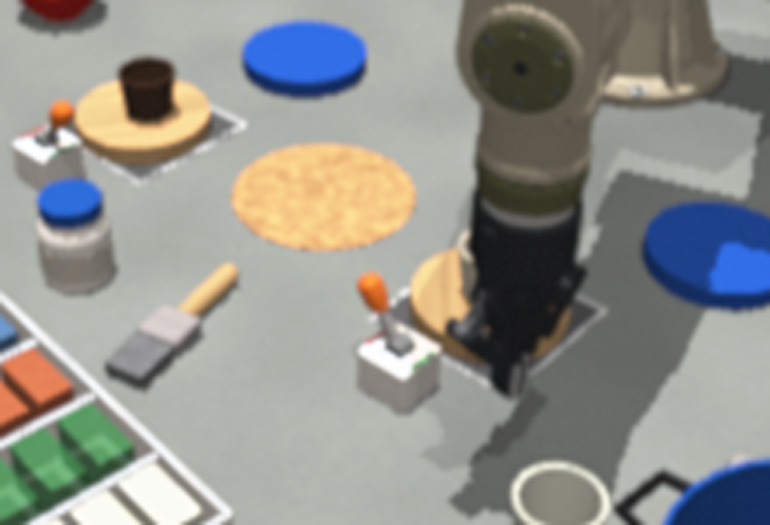

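Left lever is off: its grip moved to y≈0.21. The right one is unchanged. Next, open the fingers and go behind the bat with a 20° tilt so the gripper's body clears the cup.

>>> arm_command --moves '[-1, 0, 0, -40, 0, 0, 0, -1, 0, 0, -40, 0, 0, 0, 1, 0, -32, 0, 0, 0, 0, 1, 0, -32, 0, 0, 0, 0, 1, 0, -32, 0, 0, 0, 0, 1, 0, -32, 0, 0, 0, 0, 1, 0, 0, 0, 0, -0.175, 0, 1, 0, 0, 0, 0, -0.175, 0]'

```text
clock: 7.22
tcp_pos: [0.4522, 0.3445, 0.16]
orientation: [0.126, 0.697, 0.695, -0.124]
wrist_force: [0.3, 0.1, -0.6]
finger_gap: 0.0854
grip_force: 0.0
```

>>> arm_command --moves '[1, 0, 0, 0, 0, 0, 0, 1, 14, 0, 38, 0, 0, 0, 1, 14, 0, 38, 0, 0, 0, 1, 0, 0, 0, 0, 0, 0]'

```text
clock: 7.72
tcp_pos: [0.4505, 0.344, 0.0753]
orientation: [0.122, 0.696, 0.696, -0.126]
wrist_force: [-0.3, -0.2, 1.1]
finger_gap: 0.0851
grip_force: 0.0
```

```bash
python3 - <<'E'
from h import *
im,D=read_camera("wrist"); s=get_state(); print(s["clock"],s["tcp_pos"],s["orientation"],s["finger_gap"],s["wrist_force"])
cv2.imwrite("pics/w1.png",im)
E
```

```text
7.775 [0.45161508 0.34487514 0.07742554] [ 0.12266572  0.69671203  0.69581246 -0.12405839] 0.08522139360846549 [ 0.66398728 -0.46495776  0.80719809]
```

View pics/w1.png

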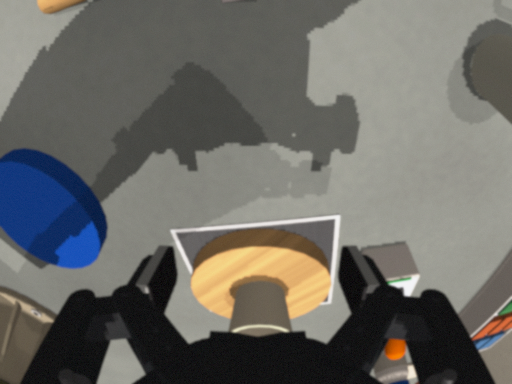

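The wrist view shows the bat at (261,275), centred between the fingers at (155,270) and (357,270), with the plate's rim and the cup beyond it. The way down is clear.

>>> arm_command --moves '[1, 12, 0, 33, 0, 0, 0, 1, 9, 0, 25, 0, 0, 0, 1, 4, 0, 11, 0, 0, 0, 1, 2, 0, 5, 0, 0, 0, 1, 0, 0, 0, 0, 0, 0, 1, 0, 0, 0, 0, 0, 0]'

```text
clock: 8.52
tcp_pos: [0.4527, 0.3471, -0.0004]
orientation: [0.123, 0.696, 0.696, -0.122]
wrist_force: [0.8, -1.0, 0.9]
finger_gap: 0.0854
grip_force: 0.0
```

>>> arm_command --moves '[1, -10, 0, 4.4, 0, 0, 0, 1, -10, 0, 4.4, 0, 0, 0, 1, -10, 0, 3.6, 0, 0, 0, 1, -10, 0, 3.6, 0, 0, 0, 1, -10, 0, 3.6, 0, 0, 0, 1, -5, 0, 1.8, 0, 0, 0, 1, -4, 0, 1.5, 0, 0, 0, 1, -4, 0, 1.5, 0, 0, 0]'

```text
clock: 9.52
tcp_pos: [0.4522, 0.279, -0.0028]
orientation: [0.123, 0.696, 0.696, -0.123]
wrist_force: [-0.5, -0.5, 0.4]
finger_gap: 0.0855
grip_force: 0.0
```

>>> arm_command --moves '[1, -4, 0, 1.5, 0, 0, 0, 1, -4, 0, 1.5, 0, 0, 0, 1, -4, 0, 1.5, 0, 0, 0, 1, -4, 0, 1.5, 0, 0, 0, 1, -4, 0, 1.5, 0, 0, 0, 1, -4, 0, 1.5, 0, 0, 0, 1, 0, 0, 0, 0, 0, 0]'

```text
clock: 10.4
tcp_pos: [0.452, 0.2529, -0.003]
orientation: [0.123, 0.696, 0.696, -0.123]
wrist_force: [-0.2, 0.9, -0.5]
finger_gap: 0.0851
grip_force: 0.3
```

```bash
cat > loc.py <<'E'
from h import *
import sys
im,D=read_camera("scene"); s=get_state(); print(s["clock"],s["tcp_pos"],s["wrist_force"])
cv2.imwrite(f"pics/{sys.argv[1]}.png",cv2.resize(im[150:300,150:370],None,fx=3.5,fy=3.5,interpolation=cv2.INTER_CUBIC))
E
python3 loc.py s3
```

```text
10.45 [ 0.45197951  0.25294235 -0.00303046] [ 0.90619333  0.53334593 -0.48840938]
```

View pics/s3.png

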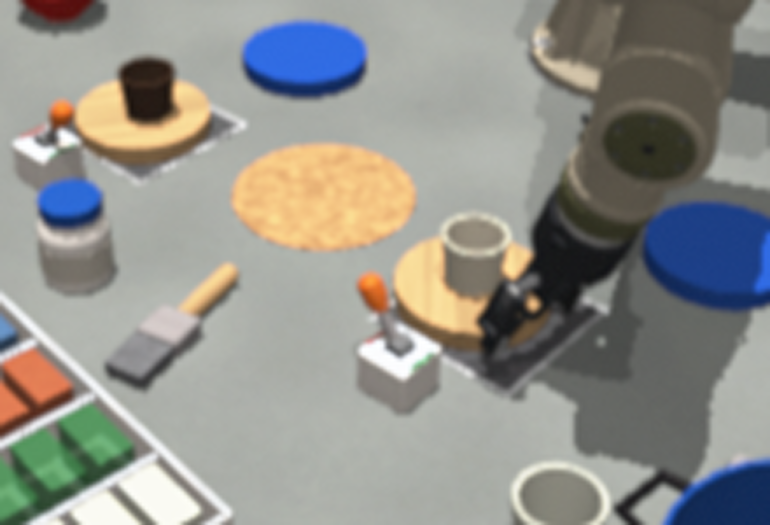

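The bat has slid clear of the plate's near rim, with the cup upright on it at (475,255) in the crop. Continue the push.

>>> arm_command --moves '[1, -4, -0.2, 1.5, 0, 0, 0, 1, -7, -0.2, 2.5, 0, 0, 0, 1, -7, -0.2, 2.6, 0, 0, 0, 1, -7, -0.2, 2.5, 0, 0, 0, 1, -7, -0.2, 2.6, 0, 0, 0, 1, -7, -0.2, 2.5, 0, 0, 0, 1, -7, -0.2, 2.6, 0, 0, 0, 1, -7, -0.2, 2.5, 0, 0, 0]'

```text
clock: 11.45
tcp_pos: [0.4504, 0.1965, -0.003]
orientation: [0.123, 0.696, 0.696, -0.123]
wrist_force: [0.4, 2.2, -0.6]
finger_gap: 0.0855
grip_force: 0.9
```

>>> arm_command --moves '[1, -7, -0.2, 2.5, 0, 0, 0, 1, -7, -0.2, 2.6, 0, 0, 0, 1, -7, -0.2, 2.5, 0, 0, 0, 1, -7, -0.2, 2.6, 0, 0, 0, 1, -7, -0.2, 2.5, 0, 0, 0, 1, -7, -0.2, 2.6, 0, 0, 0, 1, -7, -0.2, 2.5, 0, 0, 0, 1, -7, -0.2, 2.5, 0, 0, 0]'

```text
clock: 12.45
tcp_pos: [0.4488, 0.1369, -0.0029]
orientation: [0.123, 0.696, 0.696, -0.123]
wrist_force: [0.3, 1.6, -0.2]
finger_gap: 0.0856
grip_force: 0.8
```

>>> arm_command --moves '[1, -7, -0.2, 2.5, 0, 0, 0, 1, -7, -0.2, 2.6, 0, 0, 0, 1, -7, -0.2, 2.5, 0, 0, 0, 1, -7, -0.2, 2.6, 0, 0, 0, 1, -7, -0.2, 2.5, 0, 0, 0, 1, -5, -0.2, 1.8, 0, 0, 0, 1, -3, -0.2, 1.1, 0, 0, 0, 1, 0, 0, 0, 0, 0, 0]'

```text
clock: 13.45
tcp_pos: [0.4474, 0.0913, -0.0027]
orientation: [0.123, 0.696, 0.696, -0.123]
wrist_force: [-0.1, 0.1, 0.0]
finger_gap: 0.0851
grip_force: 0.1
```

```bash
cat > loc2.py <<'E'
from h import *
for c in("scene","top"):
    im,D=read_camera(c); s=get_state(); print(s["clock"],s["tcp_pos"],s["wrist_force"])
    i=camera_info(c); f=192/np.tan(np.radians(i["fovy"])/2); q=i["orientation"]
    u,v=np.meshgrid(np.arange(512),np.arange(384)); d=np.stack([(u-i["cx"])/f,(v-i["cy"])/f,np.ones_like(u)],-1)*D[...,None]
    W=d@R.from_quat([q[1],q[2],q[3],q[0]]).as_matrix().T+i["eye"]
    hsv=cv2.cvtColor(im,cv2.COLOR_BGR2HSV).astype(int);H,S,V=[hsv[...,k] for k in range(3)]
    m=(H>8)&(H<28)&(S>60)&(V>90)&(W[...,2]>.016)&(W[...,2]<.028)&(W[...,0]>.3)&(W[...,0]<.58)&(abs(W[...,1]-.05)<.17)
    P=W[m][:,:2]
    # circle fit: boundary by R=0.07 containment
    from scipy.optimize import minimize
    g=lambda p:np.sum(np.maximum(np.hypot(*(P-p).T)-.0695,0)**2)
    hull=cv2.convexHull(P.astype(np.float32))[:,0]
    print(c,m.sum(),"bat",cv2.minEnclosingCircle(P.astype(np.float32)),"fit",minimize(g,P.mean(0),method="Nelder-Mead").x.round(4),"x",P[:,0].min().round(3),P[:,0].max().round(3),"y",P[:,1].min().round(3),P[:,1].max().round(3))
    k=(W[...,2]>.06)&(W[...,2]<.078)&(V>90)&(W[...,0]>.38)&(W[...,0]<.5)&(abs(W[...,1]-.02)<.08)
    if k.any(): print("cup",W[k].min(0).round(3),W[k].max(0).round(3))
E
python3 loc2.py; python3 loc.py s4
```

```text
13.5 [ 0.44739128  0.0914065  -0.00271232] [0.24880004 0.44853861 0.05266069]
scene 363 bat ((0.4492001235485077, 0.03322475776076317), 0.07169538736343384) fit [0.45   0.0327] x 0.381 0.52 y -0.038 0.102
cup [ 0.417 -0.001  0.06 ] [0.479 0.061 0.075]
13.55 [ 0.44742222  0.09151377 -0.00270629] [-0.19178791  0.73757427 -0.42397865]
top 696 bat ((0.4473876357078552, 0.034175653010606766), 0.06958876550197601) fit [0.4474 0.0342] x 0.38 0.516 y -0.035 0.103
cup [0.42  0.004 0.06 ] [0.475 0.059 0.078]
13.6 [ 0.44743273  0.09160077 -0.00271728] [ 0.85469934 -0.82199731  0.35775793]
```

View pics/s4.png

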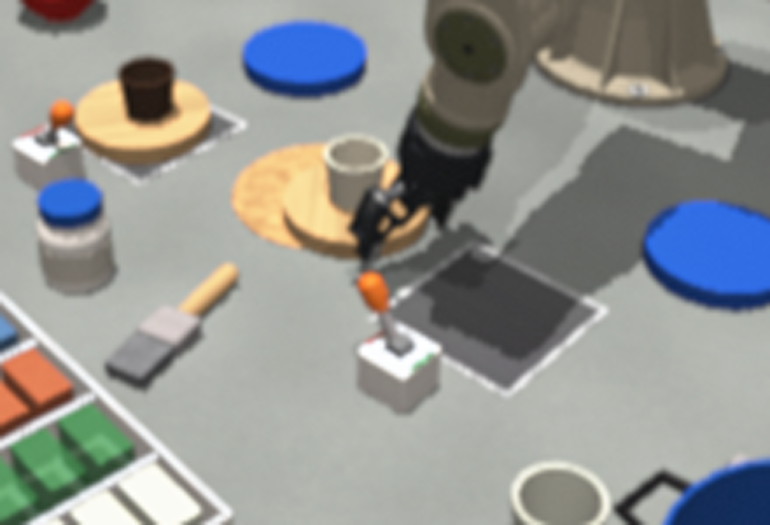

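The bat, at (355,210) in the crop, is half onto the mat with the cup upright. Its centre is at (0.448, 0.034), so 48 mm remain.

>>> arm_command --moves '[1, -5, -0.1, 1.8, 0, 0, 0, 1, -7, -0.1, 2.6, 0, 0, 0, 1, -7, -0.1, 2.5, 0, 0, 0, 1, -7, -0.1, 2.6, 0, 0, 0, 1, -7, -0.1, 2.5, 0, 0, 0, 1, -7, -0.1, 2.6, 0, 0, 0, 1, -5, -0.1, 1.8, 0, 0, 0, 1, 0, 0, 0, 0, 0, 0]'

```text
clock: 14.6
tcp_pos: [0.4466, 0.0431, -0.0027]
orientation: [0.123, 0.697, 0.696, -0.123]
wrist_force: [-0.3, 0.5, 0.2]
finger_gap: 0.0855
grip_force: 0.1
```

```bash
python3 loc2.py
```

```text
14.65 [ 0.44662503  0.04330797 -0.00267343] [-0.02256893 -0.28967657 -0.14757654]
scene 343 bat ((0.4511682689189911, -0.005701418966054916), 0.08248474448919296) fit [ 0.4528 -0.0103] x 0.383 0.519 y -0.087 0.065
cup [ 0.383 -0.048  0.06 ] [0.49  0.09  0.074]
14.7 [ 0.44668444  0.04350047 -0.00270458] [ 0.25254377  0.43914358 -0.05780328]
top 698 bat ((0.4423978626728058, -0.009365682490170002), 0.07648353278636932) fit [ 0.4463 -0.012 ] x 0.377 0.515 y -0.083 0.055
cup [ 0.42  -0.043  0.061] [0.475 0.012 0.078]
```

>>> arm_command --moves '[1, 5, 0, -1.8, 0, 0, 0, 1, 14, 0, -5.1, 0, 0, 0, 1, 28, 0, -10.2, 0, 0, 0, 1, 28, 0, -10.2, 0, 0, 0, 1, -14, 0, -38, 0, 0, 0, 1, -14, 0, -38, 0, 0, 0, 1, -14, 0, -38, 0, 0, 0, 1, 0, 0, 0, 0, 0, 0]'

```text
clock: 15.7
tcp_pos: [0.4489, 0.1251, 0.1217]
orientation: [0.125, 0.696, 0.696, -0.12]
wrist_force: [-0.7, -0.1, 0.4]
finger_gap: 0.0853
grip_force: 0.0
```

```bash
python3 loc2.py; python3 loc.py s5
```

```text
15.75 [0.44777016 0.12459254 0.11988181] [ 0.20205867  0.54599415 -1.21149348]
scene 595 bat ((0.4461941719055176, -0.014946416951715946), 0.07312500476837158) fit [ 0.4489 -0.0157] x 0.379 0.518 y -0.085 0.054
cup [ 0.417 -0.049  0.06 ] [0.479 0.012 0.073]
15.8 [0.44676837 0.12413555 0.11863213] [-0.60098091 -0.38300717 -0.48428636]
top 712 bat ((0.44711384177207947, -0.013616359792649746), 0.06993048638105392) fit [ 0.4469 -0.0139] x 0.38 0.516 y -0.083 0.055
cup [ 0.42  -0.043  0.061] [0.475 0.012 0.078]
15.85 [0.44612126 0.12375588 0.11789077] [ 0.37465266  0.13573965 -0.75877299]
```

View pics/s5.png

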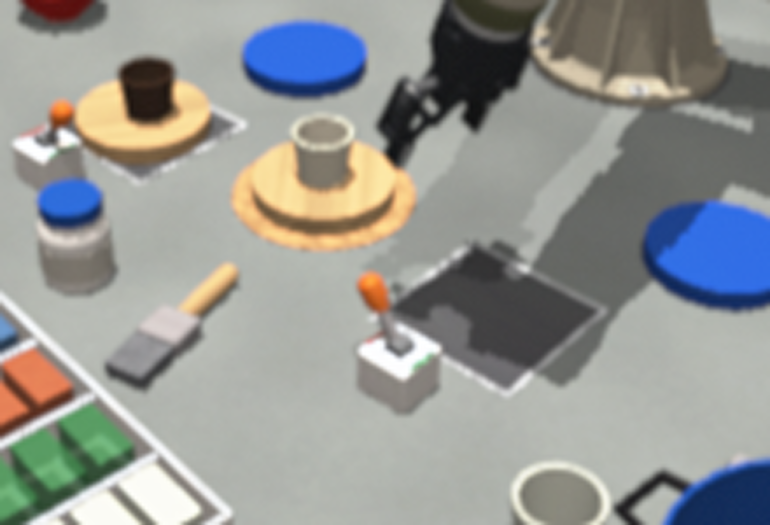

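The bat is centred on the mat at (323,190) with its cup upright. The left switch is off, and the damp side looks unchanged.

```bash
python3 -c "
from workcell import *
print(hand_in())"
```

```text
the job is handed in; nothing more can be done
None
```

The left plate is off, and the bat with the dry cup standing on it is within about 2 mm of the cork mat's centre. The job was handed in at about 16 s of robot time; no verdict was returned.

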